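Load the brownie board into the tasting hood past its spring gate

TASK

Slide the wooden board of brownies into the clear tasting hood: with a fingertip swing the spring gate at its mouth outward and keep that finger on it, holding it open, while you push the front of the board well in past the gate's free edge; then push the board fully home against the hood's end panel so that the gate springs shut behind it. Only push: do not pick up or tip the board, keep both brownies on it, and leave the other things on the worktop where they are.

Things in the scene. Friction and masses are not known exactly. Their poses are not given: they have to be found in the camera images.
- mouth (a point): Middle of the mouth of the fixed clear tasting hood, on the worktop (the lane has no floor of its own). x points into the lane, y to the gate's hinge, z up. At x = 0 two posts (radius 5, 58 tall) stand at y = +-58; from them aluminium cheeks, 46 tall and open above, narrow from y = +-53 to +-50 at x = 50.
- lane_end (a point): Foot of the inner face of the hood's end panel, where the board stops: x = 210, y = 0 from point mouth, same axes. The covered lane runs from x = 51 to 210 of point mouth between clear sides at y = +-49; its roof has its underside 63 and its top 70 above the worktop.
- gate (a joint): Angle of the gate, a steel leaf 4 thick, from 5 to 57 mm above the worktop. 0: shut, across the mouth at x = 0 of point mouth, free edge at y = -43. It opens only outwards (free edge towards -x; at 1.57 it points straight out along -x; stop at 1.9). A spring shuts it when let go: 0.3 N at the free edge when shut, 0.9 N at 1.57 rad.
- gate_hinge (a point): The gate's vertical hinge axis, on the post at y = +58 of point mouth, 31 mm above the worktop.
- gate_edge (a point): Middle of the gate's free edge (rolled, radius 4), 101 mm from the hinge axis, 31 mm above the worktop. Radius swept by the gate: 105 mm.
- board: Wooden board, 188 long (x), 88 wide (y), 14 thick, corner radius 28, about 0.4 kg. Origin: centre of the underside; +x is its front, which starts just outside the gate's sweep and points roughly into the lane. Two brownies stand on it from x = 42 back to x = -80.
- front_grip (a point): Centre of the board's front grip, an upright wooden plate 50 wide, 8 thick (x = 82 to 90 of the board), from 14 to 46 mm above the worktop; this point is 30 above it. Behind it the board is bare for 40 mm: room for a finger to push the plate from behind, reached from the side over the board. An equal plate stands at the rear, x = -90 to -82.
- board_nose (a point): Middle of the front edge of the board, 94 mm ahead of its origin, 7 mm above the worktop.
- board_tail (a point): Middle of the rear edge of the board, 94 mm behind its origin, 7 mm above the worktop.
- slab0_center (a point): Centre of the front brownie, 59 x 76 x 36 mm, loose on the board.
- slab1_center (a point): Centre of the rear brownie, the same size, loose on the board.
- shaker: Bystander: white sugar shaker, 67 wide, 114 tall; origin at its foot.
- dish: Bystander: ramekin, 82 wide, 48 tall; origin at its foot.
- pen: Bystander: chalk pen, 134 long, 15 thick, lying; origin at the underside.
- pad: Bystander: order pad, 130 x 85 x 16; origin at the underside.
- tape: Bystander: roll of tape, 76 wide, 18 high; origin at the underside.
- screen_end (a point): Fixed obstacle: foot of the right-hand end of an upright glass screen that runs from here to the left (along +y of the robot), 555 mm tall. The arm must go round it, on the robot's side.
- case_corner (a point): Fixed obstacle: middle of the upper front edge (towards the robot) of a clear acrylic display case beside the lane, 220 mm wide along the worktop's front, 115 tall and 132 with its knob; it reaches away from the robot from here. Keep the gripper's body clear of it.

How it is judged:
By the outcome, as a careful person would: the job done as asked, in the order asked, and still so for the second after the job is handed in, with the robot touching nothing.
It also fails if it takes over 64 s, if anything falls off the work surface, if the arm or the gripper's body presses on something with over 40 N, if the wrist force passes 120 N, or if a joint passes its speed limit or range.

ROBOT

A 7-joint arm with a two-finger parallel gripper is mounted at the origin on a cart in front of the work surface, level with it; the furniture and walls round the work are solid. World frame = base frame: x ahead of the robot, y to its left, z up, the work surface at z = 0. Lengths are in m, angles in rad, forces in N, time in s.
With the tool pointing down it reaches from about 0.425 to 0.95 m from the base axis. Payload 4.7 kg.
Tool frame: the origin (TCP) lies on the centre line of the jaws, within the pads' length; the fingertips stand robot.nose_length ahead of it and the grasp point (between the pads) lies 8 mm behind it (robot.nose_length is the distance from the TCP to the fingertips, in m); z points along the fingers, x is the direction in which the jaws open and shut, and the axes are right-handed (so a half turn about z gives the same grasp; the last joint's range is limited). The gripper opens to 85 mm and grips with 20 to 120 N. Pads are 22 mm wide; open, the fingers measure 114 mm over their backs; the gripper's body (76 mm by 85 mm) begins 54 mm behind the grasp point. The pads swing forward as they close: fully open they stand 13 mm farther back than shut.
Start: joints at [-1.136, 0.469, -0.049, 1.532, 0.024, 1.141, -0.082], TCP at [0.302, 0.604, 0.242] pointing down, gripper open.
Joint ranges: [-2.59, 2.59], [-0.33, 1.99], [-1.39, 1.29], [0.1, 2.45], [-1.04, 4.18], [0.21, 1.99], [-2.66, 2.66]. Speed limits (rad/s): [2.57, 2.57, 3.14, 3.14, 3.14, 3.14, 3.14].

INTERFACE

Orientations are given as [roll, pitch, yaw] about the fixed x, y, z axes, in that order (R = Rz(yaw) Ry(pitch) Rx(roll)).
In Python, from plant import robot gives the robot as it stands. Calls block until the motion is done:
- robot.goto(position, orientation): joint-space move of the TCP to a pose.
- robot.move_straight(position, vel=0.15, attitude=None, contact_N=None): straight line of the TCP; attitude=None keeps the orientation; vel is the mean speed in m/s. With contact_N (N) it stops when the force on the tool has changed by that much, and returns True; else False.
- robot.move_joints(angles): joint-space move.
- robot.grip(opening, strength=None): opening from 0.0 (shut) to 1.0 (fully open); strength is the grip in N (None keeps the last); returns when the fingers have stopped.
- robot.sleep(seconds).
- robot.inverse_kinematics(position, orientation): joint angles nearest the present ones, or None.
- robot.sense(): the state.
- robot.grab_frame(name): name is "scene" or "top"; returns a dict with "image" (400x640x3 uint8, red, green, blue), "range_z" (400x640 float32, m along the optical axis (not along the pixel's ray), 0 where there is no reading), "fx", "fy", "cx", "cy" (pixels), "R" (3x3) and "t" (3): a world point X has camera coordinates R X + t. Camera axes: x right, y down, z forward; pixel columns grow to the right and rows downward; lengths in m; the calibration is good to about 2 mm. A picture is of the moment at which its call begins.
A pose or a line that the arm cannot do raises robot.IKError and nothing moves.
- robot.close_job(): hands the job in, once; it reports no verdict.
The state is a dict: "t": time; "joint_pos": joint angles; "joint_velocities": joint speeds; "effort": joint torques, N m; "tcp_pos": TCP position; "tcp_rot": TCP orientation; "wrist_force": force on the tool from outside, world axes, zero at the start; "torque": the same for the moment, N m; "opening": opening from 0.0 (shut) to 1.0 (fully open).
Only numpy, scipy, OpenCV 4.12 (cv2) and the standard library are available. Lean on these libraries where they do the work, as an engineer would, in place of code of your own. Each camera call takes 0.05 s, during which the arm holds its last target.

## Working session

There is one attempt and no reset: what is moved stays moved. The work goes in short steps, each a Python script; the robot and the scene stay as the last script left them, time stands still between calls to the robot, and variables do not carry over. Pictures are saved under pics/ and viewed, and the job is handed in when it is done.

```bash
ls; mkdir -p pics; cat > h.py <<'E'
import numpy as np, cv2
from plant import robot
def snap(n,fn=None):
    f=robot.grab_frame(n)
    if fn: cv2.imwrite('pics/'+fn,f['image'][:,:,::-1])
    return f
E
python3 - <<'E'
from h import *
for n in('scene','top'):
    f=snap(n,n+'0.png'); np.savez('f_'+n,**f)
    print(n,f['fx'],f['fy'],f['cx'],f['cy'],f['R'].round(4).tolist(),f['t'].round(4).tolist())
    print('cam pos',(-f['R'].T@f['t']).round(3))
s=robot.sense(); print({k:(np.round(v,3).tolist()) for k,v in s.items()}); print(robot.nose_length)
E
```

```text
pics
scene 410.8430144986799 410.8430144986799 327.9721272953448 201.21695624380249 [[-0.5626, -0.8267, 0.0089], [-0.5627, 0.375, -0.7367], [0.6057, -0.4195, -0.6761]] [0.3435, 0.3552, 1.3363]
cam pos [-0.416  0.711  1.162]
top 435.306703351068 435.306703351068 316.7788084731361 199.28696961707917 [[0.0033, -0.9999, -0.0146], [-0.9819, -0.0005, -0.1895], [0.1894, 0.015, -0.9818]] [0.0605, 0.5525, 1.2558]
cam pos [0.304 0.042 1.338]
{'t': 0.1, 'joint_pos': [-1.136, 0.469, -0.049, 1.534, 0.024, 1.141, -0.082], 'joint_velocities': [-0.0, -0.003, -0.002, -0.001, -0.0, 0.001, 0.001], 'effort': [0.001, -51.152, -0.047, -23.839, 0.011, 0.004, -0.0], 'tcp_pos': [0.302, 0.603, 0.241], 'tcp_rot': [3.142, 0.002, 1.107], 'wrist_force': [0.471, 0.002, 0.515], 'torque': [0.001, 0.002, 0.02], 'opening': 0.999}
0.011
```

View pics/scene0.png

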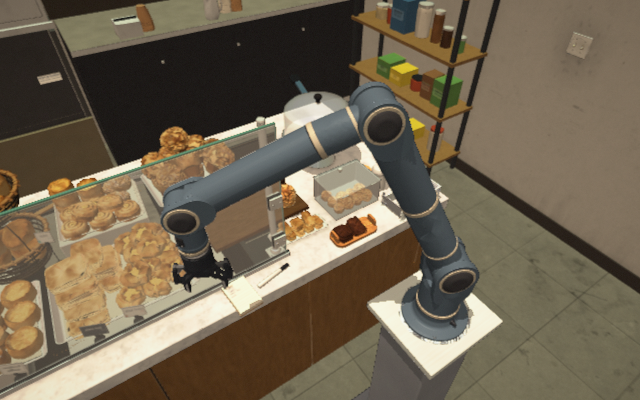

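View pics/top0.png

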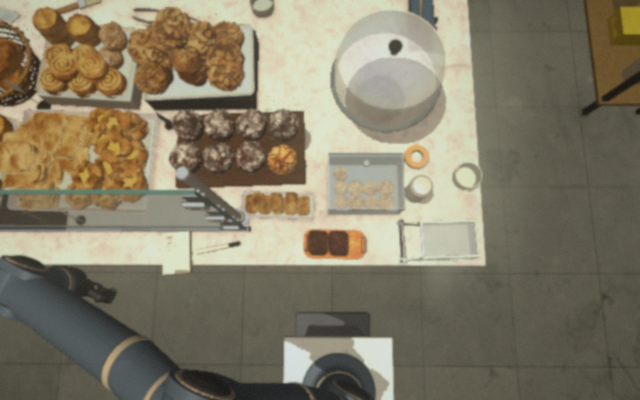

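```bash
python3 - <<'E'
from h import *
a=cv2.imread('pics/top0.png')
cv2.imwrite('pics/c1.png',cv2.resize(a[130:280,290:490],None,fx=4,fy=4,interpolation=cv2.INTER_CUBIC))
a=cv2.imread('pics/scene0.png')
cv2.imwrite('pics/c2.png',cv2.resize(a[130:280,240:450],None,fx=3.8,fy=3.8,interpolation=cv2.INTER_CUBIC))
E
```

```text
(no output)
```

View pics/c1.png

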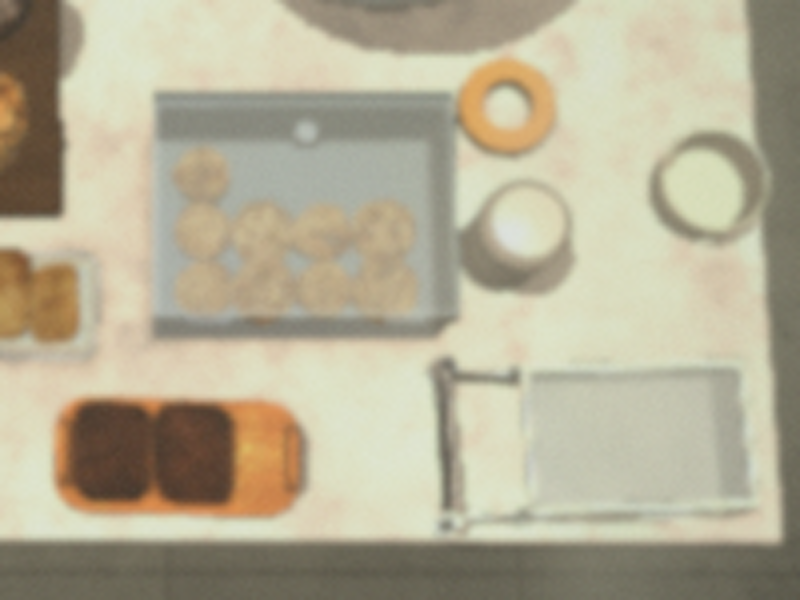

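View pics/c2.png

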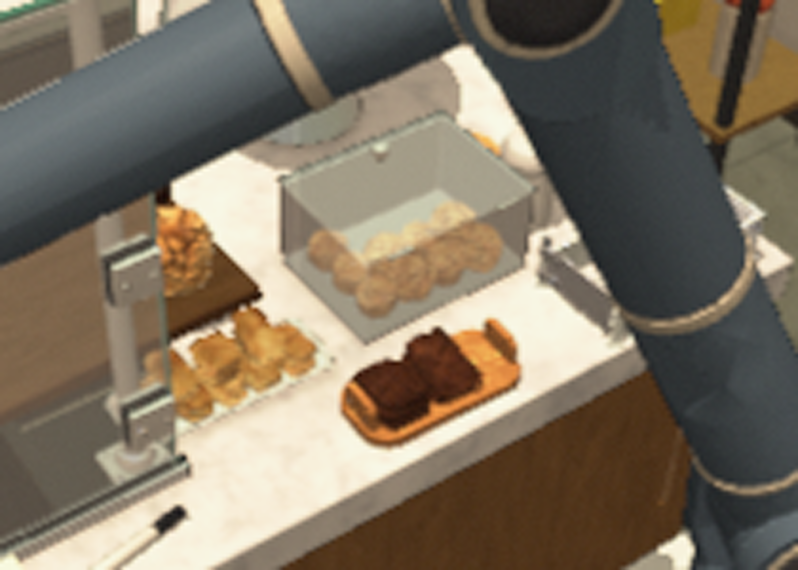

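```bash
cat >> h.py <<'E'
def ray(f,u,v,z):
    R,t=f['R'],f['t']; c=-R.T@t
    d=R.T@np.array([(u-f['cx'])/f['fx'],(v-f['cy'])/f['fy'],1.])
    return c+d*((z-c[2])/d[2])
def proj(f,X):
    p=f['R']@np.asarray(X)+f['t']; return p[0]/p[2]*f['fx']+f['cx'],p[1]/p[2]*f['fy']+f['cy']
def board_mask(f,roi):
    hsv=cv2.cvtColor(f['image'],cv2.COLOR_RGB2HSV)
    m=cv2.inRange(hsv,(3,110,30),(22,255,255))
    k=np.zeros_like(m); u0,u1,v0,v1=roi; k[v0:v1,u0:u1]=m[v0:v1,u0:u1]
    return k
E
python3 - <<'E'
from h import *
f=dict(np.load('f_top.npz')); g=dict(np.load('f_scene.npz'))
m=board_mask(f,(295,375,215,265))
m=cv2.morphologyEx(m,cv2.MORPH_CLOSE,np.ones((7,7)))
c=max(cv2.findContours(m,cv2.RETR_EXTERNAL,cv2.CHAIN_APPROX_NONE)[0],key=cv2.contourArea)
P=np.array([ray(f,u,v,0.014)[:2] for u,v in c[:,0]]).astype(np.float32)
r=cv2.minAreaRect(P*1000); print(r)
cv2.imwrite('pics/m.png',cv2.resize(m[200:280,290:400],None,fx=5,fy=5))
def cr(x,y): return 290+x/4-.375,130+y/4-.375
for n,p,z in [('hingepost',(443,365),.058),('nearpost',(445,522),.058),('cheek far in',(518,376),.046),('cheek near in',(525,514),.046),
 ('roof nl',(525,512),.07),('roof nr',(755,500),.07),('roof fl',(530,370),.07),('roof fr',(742,363),.07),('case fr l',(153,335),0),('case fr r',(455,318),.115),('case fl top',(153,318),.115),('edge',(400,541),0),('edgeR',(782,541),0),('tape',(507,105),.018),('dish',(712,187),.048),('shaker',(525,220),.114),('grip',(293,460),.046),('tray',(97,350),0.02)]:
    print(n,ray(f,*cr(*p),z).round(4))
# ranges
for nm,ff,pts in (('top',f,[(315,244),(340,244),(352,244),(362,244)]),):
    for u,v in pts:
        d=ff['range_z'][v,u]; X=ff['R'].T@(np.array([(u-ff['cx'])/ff['fx']*d,(v-ff['cy'])/ff['fy']*d,d])-ff['t']); print(u,v,X.round(3))
E
```

```text
((421.9083557128906, 9.423728942871094), (84.89978790283203, 182.65589904785156), 0.08829070627689362)
hingepost [ 0.4865 -0.1861  0.058 ]
nearpost [ 0.3713 -0.1838  0.058 ]
cheek far in [ 0.48   -0.2437  0.046 ]
cheek near in [ 0.3779 -0.2447  0.046 ]
roof nl [ 0.378  -0.2394  0.07  ]
roof nr [ 0.3869 -0.4049  0.07  ]
roof fl [ 0.4812 -0.2474  0.07  ]
roof fr [ 0.4865 -0.4021  0.07  ]
case fr l [0.518  0.0277 0.    ]
case fr r [ 0.5121 -0.1856  0.115 ]
case fl top [0.5119 0.0289 0.115 ]
edge [ 0.3599 -0.1595  0.    ]
edgeR [ 0.3607 -0.4478  0.    ]
tape [ 0.6981 -0.2501  0.018 ]
dish [ 0.6244 -0.3959  0.048 ]
shaker [ 0.5837 -0.2384  0.114 ]
grip [ 0.4171 -0.0752  0.046 ]
tray [0.5031 0.0708 0.02  ]
315 244 [0.419 0.067 0.043]
340 244 [ 0.42  -0.008  0.037]
352 244 [ 0.422 -0.045  0.015]
362 244 [ 0.419 -0.073  0.048]
```

View pics/m.png

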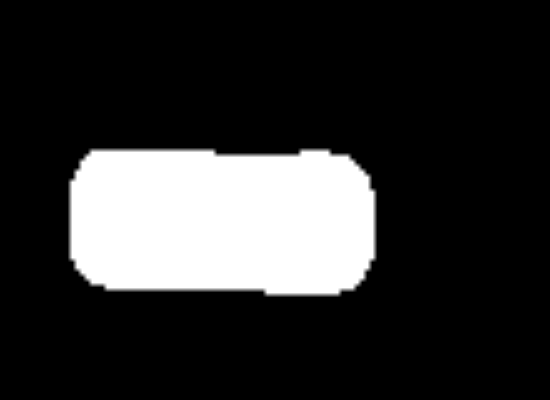

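```bash
python3 - <<'E'
from h import *
ims=[];
for i in range(6):
    f=snap('top'); ims.append(f['image'].astype(np.float32))
a=np.mean(ims,0); np.save('top_mean.npy',a)
a=a[:,:,::-1].clip(0,255).astype(np.uint8)
def save(n,u0,u1,v0,v1,k): cv2.imwrite('pics/'+n,cv2.resize(a[v0:v1,u0:u1],None,fx=k,fy=k,interpolation=cv2.INTER_CUBIC))
save('g1.png',390,490,212,268,8)
save('g2.png',295,395,215,270,8)
save('g3.png',150,290,180,280,5)
for u,v,z in((248,228,0),(248,212,0),(248,228,.02)): print(ray(f,u,v,z))
E
```

```text
[0.47186795 0.27530017 0.        ]
[0.52209148 0.2769734  0.        ]
[0.46936508 0.27181394 0.02      ]
```

View pics/g1.png

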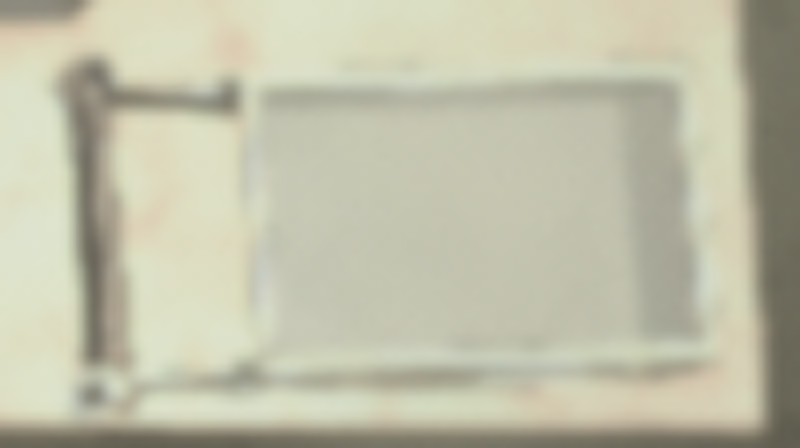

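View pics/g2.png

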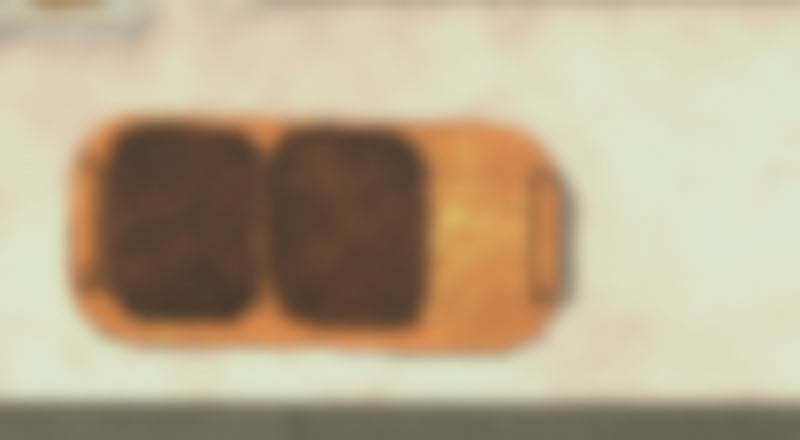

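View pics/g3.png

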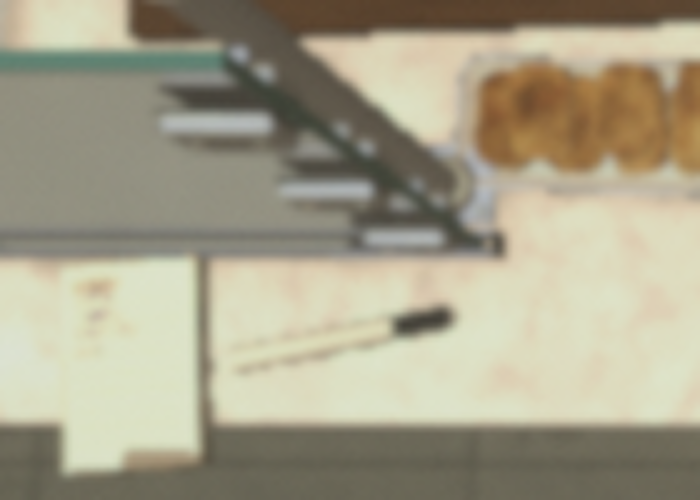

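```bash
python3 - <<'E'
from h import *
from scipy.spatial.transform import Rotation as Ro
s=robot.sense(); print(s['joint_pos'])
# IK scan for working poses; tool down with yaw
for p in [(0.36,0.25,.3),(0.401,-.177,.06),(.43,-.1,.06),(.45,-.06,.06),(.44,.15,.06),(.43,-.2,.06),(.39,-.19,.06)]:
    for yaw in np.radians([-90,-45,0,45,90,135]):
        q=robot.inverse_kinematics(p,[np.pi,0,yaw])
        print(p,round(np.degrees(yaw)),None if q is None else np.round(q,2))
E
```

```text
[-1.1358886   0.46874029 -0.0485942   1.53266836  0.02410999  1.14098515
 -0.08229051]
(0.36, 0.25, 0.3) -90 [-1.18  0.    0.48  2.   -0.    1.14 -2.27]
(0.36, 0.25, 0.3) -45 [-1.07  0.01  0.38  2.   -0.    1.14 -1.48]
(0.36, 0.25, 0.3) 0 [-0.96  0.01  0.26  1.99 -0.    1.14 -0.7 ]
(0.36, 0.25, 0.3) 45 [-0.83  0.02  0.12  1.99 -0.    1.14  0.09]
(0.36, 0.25, 0.3) 90 [-0.69  0.02 -0.01  1.98  0.    1.14  0.87]
(0.36, 0.25, 0.3) 135 [-0.57  0.03 -0.13  1.98  0.    1.14  1.65]
(0.401, -0.177, 0.06) -90 [-0.34  0.48  0.83  2.27 -0.63  0.62 -0.61]
(0.401, -0.177, 0.06) -45 [-0.36  0.49  0.86  2.27 -0.65  0.63  0.2 ]
(0.401, -0.177, 0.06) 0 [-0.35  0.49  0.84  2.27 -0.64  0.63  0.97]
(0.401, -0.177, 0.06) 45 [-0.19  0.42  0.63  2.27 -0.46  0.57  1.57]
(0.401, -0.177, 0.06) 90 [-0.03  0.39  0.43  2.26 -0.3   0.55  2.2 ]
(0.401, -0.177, 0.06) 135 [ 0.98  0.49 -0.81  2.2   0.58  0.67  2.12]
(0.43, -0.1, 0.06) -90 [-0.57  0.51  0.89  2.27 -0.68  0.65 -0.74]
(0.43, -0.1, 0.06) -45 [-0.5   0.47  0.8   2.27 -0.6   0.62 -0.04]
(0.43, -0.1, 0.06) 0 [-0.4   0.44  0.66  2.26 -0.49  0.58  0.63]
(0.43,
[... 1096 characters left out ...]
8  0.94  2.2  -0.74  0.72  0.3 ]
(0.43, -0.2, 0.06) 0 [-0.35  0.58  0.92  2.2  -0.73  0.71  1.07]
(0.43, -0.2, 0.06) 45 [-0.13  0.46  0.6   2.19 -0.46  0.61  1.59]
(0.43, -0.2, 0.06) 90 [ 0.01  0.43  0.41  2.18 -0.31  0.59  2.22]
(0.43, -0.2, 0.06) 135 [ 0.99  0.54 -0.81  2.13  0.6   0.72  2.14]
(0.39, -0.19, 0.06) -90 [-0.23  0.44  0.73  2.28 -0.54  0.59 -0.66]
(0.39, -0.19, 0.06) -45 [-0.27  0.46  0.78  2.28 -0.58  0.6   0.17]
(0.39, -0.19, 0.06) 0 [-0.29  0.47  0.81  2.28 -0.6   0.61  0.98]
(0.39, -0.19, 0.06) 45 [-0.14  0.41  0.61  2.28 -0.44  0.57  1.6 ]
(0.39, -0.19, 0.06) 90 [-0.05  0.39  0.49  2.27 -0.35  0.55  2.28]
(0.39, -0.19, 0.06) 135 [ 1.02  0.48 -0.81  2.21  0.58  0.66  2.16]
```

```bash
python3 - <<'E'
from h import *
robot.move_straight([0.35,0.30,0.30],vel=0.25)
robot.goto([0.36,0.22,0.30],[np.pi,0,np.radians(45)])
s=robot.sense(); print(s['t'],s['tcp_pos'],s['wrist_force'],robot.nose_length)
f=snap('scene','scene1.png'); np.savez('f_scene',**f)
a=f['image'][:,:,::-1]; cv2.imwrite('pics/s1.png',cv2.resize(a[130:270,300:500],None,fx=4,fy=4,interpolation=cv2.INTER_CUBIC))
E
```

```text
2.2167 [0.36000902 0.22004922 0.29987201] [ 0.02744824  0.4497172  -0.36099927] 0.011
```

View pics/scene1.png

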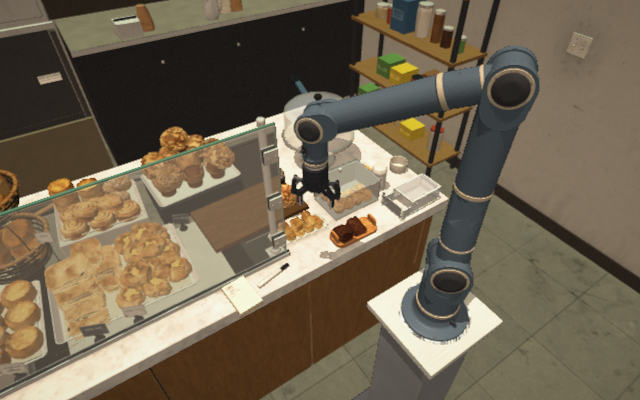

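View pics/s1.png

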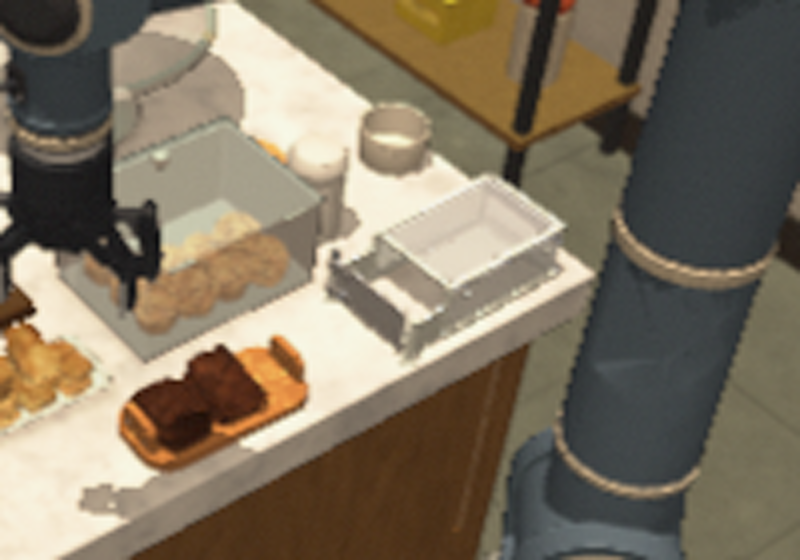

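```bash
python3 - <<'E'
from h import *
ims=[]
for i in range(5):
    f=snap('scene'); ims.append(f['image'].astype(np.float32))
a=np.mean(ims,0)[:,:,::-1].clip(0,255).astype(np.uint8)
cv2.imwrite('pics/s2.png',cv2.resize(a[170:225,375:450],None,fx=10,fy=10,interpolation=cv2.INTER_CUBIC))
cv2.imwrite('pics/s3.png',cv2.resize(a[205:255,325:385],None,fx=12,fy=12,interpolation=cv2.INTER_CUBIC))
f=snap('top'); d=f['range_z']
vs,us=np.mgrid[215:268,396:485]
X=np.stack([(us-f['cx'])/f['fx'],(vs-f['cy'])/f['fy'],np.ones_like(us)],-1)*d[215:268,396:485,None]
W=(X-f['t'])@f['R']; h=W[...,2]*1000
np.set_printoptions(linewidth=250)
print(h[::2,:32:2].round().astype(int))
E
```

```text
[[  -4   -3   -3   -2   -3    3    1   -1    1    2    2   -1    0   -4    3   -4]
 [   0    5    1   -8    1    5   -6    4   -4    0   -2    2    1    0 1338 1338]
 [  -1    1   48   61    1    3    3    0   -1    0   -3    2   -1    4   -2   -4]
 [  -1   48   60   65    1   -3    4    0    0    3   -4   -2   71   71   71   68]
 [   3   25   55   51   41   46   46   50   43   47   44   56   69   68   68   64]
 [   5   17   54   55    1    2    6    3   13   13   18   12   70   66   63   66]
 [   1   14   55   53    1    4    0   -1    7   -1   -1    3   68   66   63   71]
 [   1   21   44   54   -5    1    1   -4   -2   -2    3    4   68   65   70   64]
 [   6   -2   32   53   -2   -2   -4   -3   -4    1    1   -1   69   65   64   63]
 [   4    3   32   54   -3   -2    1   -4    0    3   -1    2   62   70   70   66]
 [   5   -1   32   57   -1   -1   -3   -3   -2   -9    0    0   -3   70   66   64]
 [   7   -5   30   59   -1    1    3    1    3    0    3   -1    1   75   66   71]
 [   0   -2   32   55   -1    0   -4    1   -4   -2   -1    5   -5   70   64   65]
 [   3   -1   26 1338
[... 441 characters left out ...]
   1   -3   -1   -2   66   66   66]
 [  -1   -5   15   47   -1   -3   -4    1   -2   -3    2    0    3   67   63   69]
 [  -2    1   12   55   57    0   -2    5    1    0   -4    0   -3   69   64   64]
 [   1    0   12   34    2   -4    1   -1    1   -4   -3   -2   54   78   73   64]
 [  -1    2    7   -4   62   46   42   45   45   51   42   25   48   63   15   10]
 [   0    1   20   56   60   -5    6    3    0   -1    0    3    3    0   -1    2]
 [   2    1    3    0   -3   -5   -1   -1    1    1   -5    2   -5   -3    2   -2]
 [  -3   -5   -6   -6    1   -3    3   -7   -2   -7    1    0    0    0    1   -2]
 [-908 -925 -920 -916 -917 -914 -912 -930 -923 -921 -932 -931 -918 -919 -916 -923]]
```

View pics/s2.png

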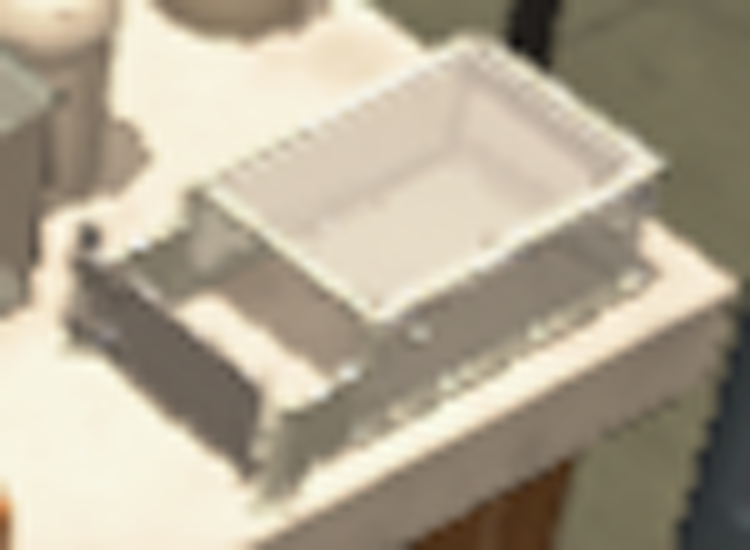

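View pics/s3.png

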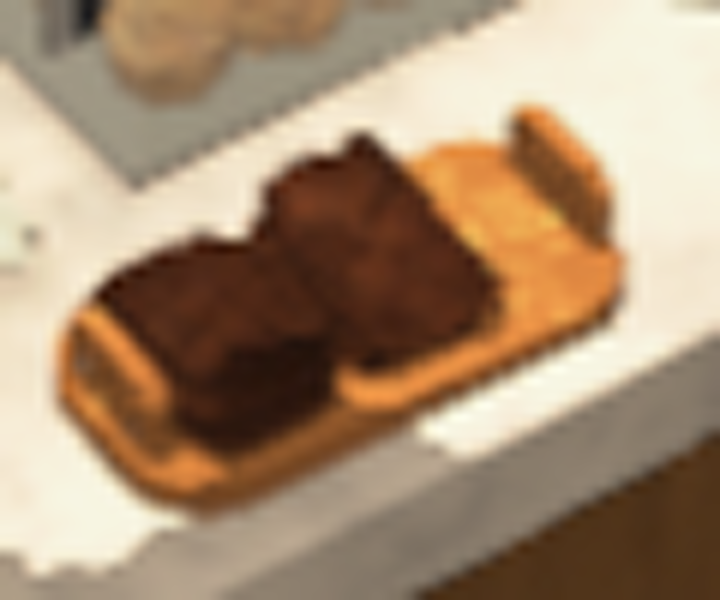

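```bash
cat >> h.py <<'E'
def cloud(f,u0,u1,v0,v1,d=None):
    d=f['range_z'] if d is None else d
    vs,us=np.mgrid[v0:v1,u0:u1]; dd=d[v0:v1,u0:u1]
    X=np.stack([(us-f['cx'])/f['fx'],(vs-f['cy'])/f['fy'],np.ones(us.shape)],-1)*dd[...,None]
    W=(X-f['t'])@f['R']; return us,vs,W
E
python3 - <<'E'
from h import *
fs=[snap('top') for i in range(9)]; f=fs[0]
d=np.median([x['range_z'] for x in fs],0); np.save('dtop.npy',d)
us,vs,W=cloud(f,396,485,215,268,d); h=W[...,2]
def onplane(m,z): return np.array([ray(f,u,v,z)[:2] for u,v in zip(us[m],vs[m])])
m=(h>.058)&(h<.082)&(us>420)
P=onplane(m,.07)
r=cv2.minAreaRect((P*1000).astype(np.float32)); print('roof',r)
# row-wise centre line
for c in range(424,478,6):
    k=m&(us==c); q=onplane(k,.07); print(c,q[:,1].mean().round(4),q[:,0].min().round(4),q[:,0].max().round(4),((q[:,0].min()+q[:,0].max())/2).round(4))
# leaf top : rightmost col with h>0.04 per row, us<406
for v in range(218,264,2):
    k=(vs==v)&(h>.035)&(us<408)
    if k.any():
        u=us[k]; q0=ray(f,u.max()+.5,v,.057); q1=ray(f,u.min()-.5,v,.057); print(v,u.min(),u.max(),(h[k]*1000).round(),q0.round(4),q1.round(4))
E
```

```text
roof ((432.5625305175781, -321.7581481933594), (110.63661193847656, 168.87782287597656), 2.29170298576355)
424 -0.2506 0.3769 0.4845 0.4307
430 -0.268 0.3769 0.4845 0.4307
436 -0.2854 0.377 0.4845 0.4308
442 -0.3028 0.3799 0.4846 0.4322
448 -0.3202 0.3799 0.4875 0.4337
454 -0.3376 0.38 0.4875 0.4338
460 -0.3549 0.38 0.4876 0.4338
466 -0.3723 0.3801 0.4876 0.4338
472 -0.3896 0.3801 0.4876 0.4339
220 399 403 [54. 63. 64. 63. 64.] [ 0.4892 -0.1956  0.057 ] [ 0.4892 -0.1808  0.057 ]
222 399 407 [53. 55. 63. 62. 52. 44. 46. 46. 46.] [ 0.4833 -0.2072  0.057 ] [ 0.4833 -0.1807  0.057 ]
224 400 402 [50. 55. 54.] [ 0.4773 -0.1923  0.057 ] [ 0.4773 -0.1834  0.057 ]
226 400 402 [52. 56. 56.] [ 0.4714 -0.1921  0.057 ] [ 0.4713 -0.1832  0.057 ]
228 400 402 [51. 56. 55.] [ 0.4654 -0.1919  0.057 ] [ 0.4654 -0.183   0.057 ]
230 400 402 [46. 54. 56.] [ 0.4595 -0.1917  0.057 ] [ 0.4595 -0.1828  0.057 ]
232 400 402 [36. 53. 54.] [ 0.4536 -0.1915  0.057 ] [ 0.4535 -0.1826  0.057 ]
234 401 402 [51. 57.] [ 0.4476 -0.1913  0.057 ] [ 0.4476 -0.1854  0.057 ]
236 401 402 [47. 55.] [ 0.4417 -0.1911  0.057 ] [ 
[... 259 characters left out ...]
01 403 [40. 56. 54.] [ 0.4182 -0.1932  0.057 ] [ 0.4182 -0.1844  0.057 ]
246 401 403 [36. 54. 57.] [ 0.4124 -0.193   0.057 ] [ 0.4124 -0.1842  0.057 ]
248 401 403 [35. 50. 56.] [ 0.4065 -0.1928  0.057 ] [ 0.4065 -0.184   0.057 ]
250 402 403 [47. 55.] [ 0.4007 -0.1926  0.057 ] [ 0.4007 -0.1867  0.057 ]
252 402 403 [47. 56.] [ 0.3949 -0.1924  0.057 ] [ 0.3949 -0.1865  0.057 ]
254 402 404 [44. 56. 58.] [ 0.3891 -0.1951  0.057 ] [ 0.3891 -0.1864  0.057 ]
256 402 404 [48. 55. 57.] [ 0.3833 -0.1949  0.057 ] [ 0.3833 -0.1862  0.057 ]
260 401 407 [36. 54. 58. 57. 59. 47. 44.] [ 0.3717 -0.2032  0.057 ] [ 0.3717 -0.1829  0.057 ]
262 402 403 [41. 49.] [ 0.3659 -0.1914  0.057 ] [ 0.3659 -0.1856  0.057 ]
```

```bash
cat >> h.py <<'E'
MO=np.array([.4283,-.190]); AL=np.radians(2.0)
EX=np.array([np.sin(AL),-np.cos(AL)]); EY=np.array([np.cos(AL),np.sin(AL)])
def l2w(X,Y): return MO+(X*EX+Y*EY)/1000
def w2l(p): d=(np.asarray(p)[:2]-MO)*1000; return np.array([d@EX,d@EY])
def uu(psi): return np.array([np.sin(psi),np.cos(psi)])
def pose(A=None,B=None,psi=45,s=75,z=0.047):
    p=np.radians(psi); u=uu(p)
    M=(np.array(A)-u*s/2) if A is not None else (np.array(B)+u*s/2)
    return list(l2w(*M))+[z],[np.pi,0,AL-p]
E
python3 - <<'E'
from h import *
# verify lane overlay on scene image
f=snap('scene'); a=f['image'][:,:,::-1].copy()
o=lambda u,v:(int((u-325)*6.4),int((v-165)*6.4))
b=cv2.resize(a[165:255,325:450],None,fx=6.4,fy=6.4,interpolation=cv2.INTER_CUBIC)
def pt(X,Y,z,c):
    u,v=proj(f,list(l2w(X,Y))+[z/1000]); cv2.circle(b,o(u+.5,v+.5),3,c,1)
for X,Y,z in[(0,58,58),(0,-58,58),(0,-58,0),(0,58,0),(0,-43,57),(0,-43,5),(51,49,70),(51,-49,70),(210,49,70),(210,-49,70)]: pt(X,Y,z,(0,0,255))
bc=np.array([.4219,.0094]);
for yw in (-1.0,):
    h=np.radians(-90+yw); e=np.array([np.cos(h),np.sin(h)]); n=np.array([-e[1],e[0]])
    for x,y,z in[(94,0,0),(-94,0,0),(0,44,14),(0,-44,14),(86,25,46),(86,-25,46),(-86,25,46),(-86,-25,46)]:
        w=bc+(x*e+y*n)/1000; u,v=proj(f,[*w,z/1000]); cv2.circle(b,o(u+.5,v+.5),3,(255,0,0),1); print((x,y),w2l(w).round(1))
cv2.imwrite('pics/ov.png',b)
E
```

```text
(94, 0) [-105.6   -4.4]
(-94, 0) [-293.4    5.5]
(0, 44) [-197.2   44.5]
(0, -44) [-201.8  -43.4]
(86, 25) [-112.3   21. ]
(86, -25) [-114.9  -28.9]
(-86, 25) [-284.1   30. ]
(-86, -25) [-286.7  -19.9]
```

View pics/ov.png

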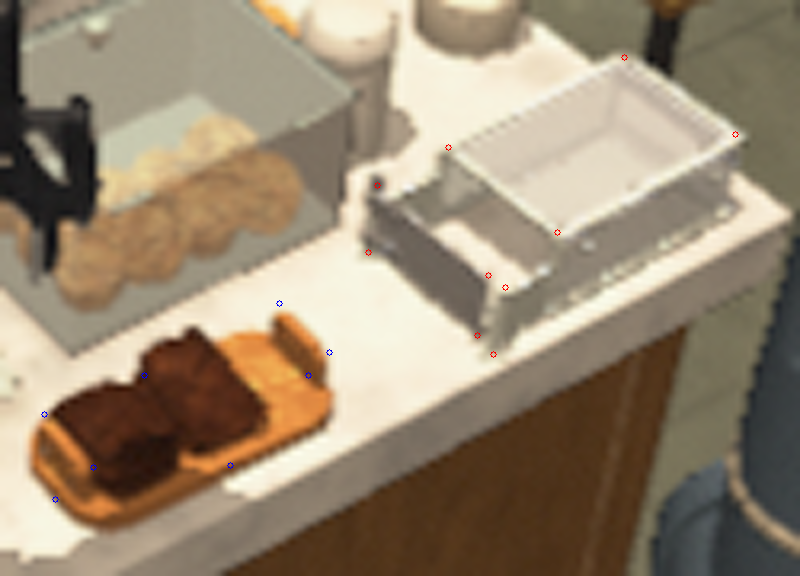

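```bash
python3 - <<'E'
from h import *
for n,(u0,u1,v0,v1) in (('top',(296,375,222,265)),('scene',(325,382,205,252))):
    fs=[snap(n) for i in range(7)]; f=fs[0]
    d=np.median([x['range_z'] for x in fs],0); img=np.mean([x['image'].astype(float) for x in fs],0).astype(np.uint8)
    us,vs,W=cloud(f,u0,u1,v0,v1,d); L=np.stack([(W[...,:2]-MO)@EX*1000,(W[...,:2]-MO)@EY*1000,W[...,2]*1000],-1)
    hsv=cv2.cvtColor(img,cv2.COLOR_RGB2HSV)[v0:v1,u0:u1]
    wood=(hsv[...,1]>90)&(hsv[...,2]>110)&(hsv[...,0]<25)
    for nm,lo,hi in (('front',-130,-95),('rear',-300,-265)):
        k=(L[...,0]>lo)&(L[...,0]<hi)&(L[...,2]>25)&(L[...,2]<60)
        q=L[k]; print(n,nm,len(q),'mean',q.mean(0).round(1),'min',q.min(0).round(1),'max',q.max(0).round(1))
    k=(L[...,2]>8)&(L[...,2]<20)&(L[...,0]>-320)&(L[...,0]<-80)&(abs(L[...,1])<60)
    q=L[k]; print(n,'deck',len(q),q.min(0).round(1),q.max(0).round(1), np.percentile(q,[2,98],axis=0).round(1).tolist())
    q=L[wood&(L[...,2]<60)]; print(n,'wood',q.min(0).round(1),q.max(0).round(1))
    k=(L[...,2]>25)&(L[...,2]<65)&(L[...,0]>-275)&(L[...,0]<-140); q=L[k]; print('slabs',q.mean(0).round(1),q.min(0).round(1),q.max(0).round(1))
E
```

```text
top front 58 mean [-116.2   -4.2   40.9] min [-120.6  -28.3   29.1] max [-110.2   19.2   47.3]
top rear 155 mean [-276.4    4.8   42.4] min [-293.5  -28.9   25.5] max [-265.    40.1   51.9]
top deck 699 [-294.2  -46.7    8.3] [-107.5   48.7   20. ] [[-293.0, -43.2, 10.9], [-115.7, 45.7, 17.3]]
top wood [-291.3  -44.2   -1.4] [-107.5   49.    49. ]
slabs [-218.1    2.8   38.8] [-274.9  -37.7   25.5] [-160.4   43.3   51.9]
scene front 59 mean [-120.6    9.    36.1] min [-129.8  -28.4   25.4] max [-105.7   92.5   46.4]
scene rear 134 mean [-2.812e+02  2.000e-01  3.960e+01] min [-295.8  -28.6   25.4] max [-265.3   40.2   49.3]
scene deck 337 [-300.4  -47.5    8.1] [-113.4   44.1   19.7] [[-297.3, -44.4, 9.1], [-120.0, 39.3, 18.5]]
scene wood [-300.4  -47.5   -2.3] [-78.6 101.5  58.9]
slabs [-211.8   27.    39.1] [-275.   -36.7   25.2] [-140.7  164.5   64.7]
```

```bash
python3 - <<'E'
from h import *
robot.grip(0.77,30)
att=[np.pi,0,AL-np.radians(45)]
robot.goto([.43,.19,.06],att)
s=robot.sense(); print(s['t'],s['opening'],s['tcp_pos'],s['tcp_rot'])
c=robot.move_straight([.43,.19,-.005],vel=.05,contact_N=4); s=robot.sense(); print(c,s['tcp_pos'],s['wrist_force'],s['t'])
robot.move_straight([.43,.19,.03],vel=.1)
robot.grip(0.5,30)
f=snap('top','grip.png')
c=robot.move_straight([.43,.19,-.005],vel=.05,contact_N=4); s=robot.sense(); print(c,s['tcp_pos'],s['wrist_force'],s['t'],s['opening'])
robot.move_straight([.43,.19,.05],vel=.15)
cv2.imwrite('pics/grip2.png',cv2.resize(f['image'][180:280,220:360,::-1],None,fx=5,fy=5,interpolation=cv2.INTER_CUBIC))
print(robot.sense()['t'])
E
```

```text
5.2333 0.7681248524831583 [0.43048471 0.19055558 0.06053052] [-3.14031739e+00 -1.53687848e-04 -7.49150882e-01]
True [0.42973436 0.18980079 0.00450158] [-2.29311526 -1.14799643  9.33158747] 6.25
True [0.43015121 0.1901056  0.00916351] [-0.33058765 -0.23634577  8.68602665] 7.5417 0.5004302916380772
7.9667
```

View pics/grip2.png

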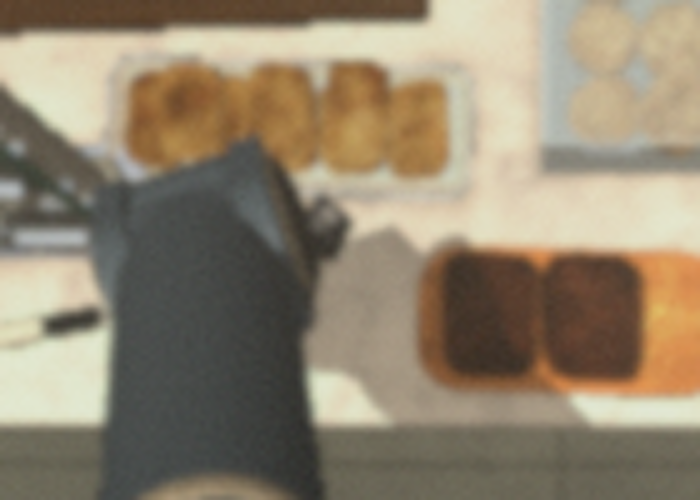

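```bash
python3 - <<'E'
from h import *
Z=.038
robot.grip(0.77,30)
p,att=pose(A=(22,0),psi=45,s=80,z=.12)
robot.move_straight([.43,.19,.12],vel=.25)
robot.move_straight(p,vel=.25,attitude=att)
s=robot.sense(); print(s['t'],s['tcp_pos'],p,s['wrist_force'])
p[2]=Z+.03
c=robot.move_straight(p,vel=.12,contact_N=4)
print(c)
if not c:
    p[2]=Z; c=robot.move_straight(p,vel=.08,contact_N=4); print(c)
s=robot.sense(); print(s['t'],s['tcp_pos'],s['wrist_force'])
f=snap('top'); g=snap('scene')
cv2.imwrite('pics/w0a.png',cv2.resize(f['image'][170:290,340:480,::-1],None,fx=5,fy=5,interpolation=cv2.INTER_CUBIC))
cv2.imwrite('pics/w0b.png',cv2.resize(g['image'][140:260,320:460,::-1],None,fx=5,fy=5,interpolation=cv2.INTER_CUBIC))
E
```

```text
10.4 [ 0.39966448 -0.18377289  0.11975169] [np.float64(0.3998136408626882), np.float64(-0.18470666379192016), 0.12] [ 0.58533953  0.00126705 -0.5486787 ]
False
False
11.5083 [ 0.39988598 -0.18484964  0.03810957] [ 0.01775381 -1.32755856 -0.41312773]
```

View pics/w0a.png

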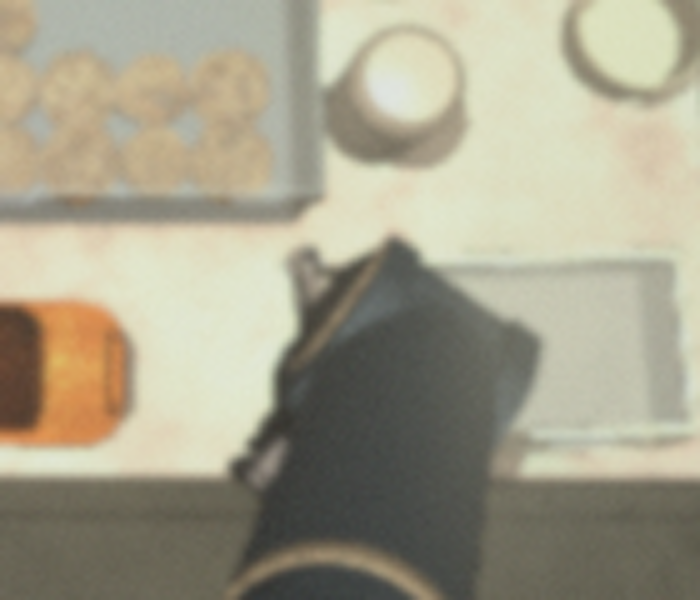

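View pics/w0b.png

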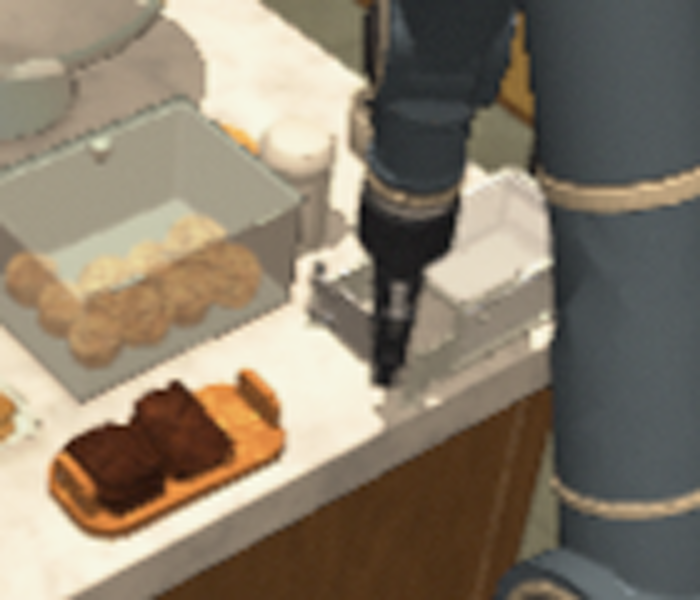

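```bash
python3 - <<'E'
from h import *
Z=.038
for A in[(-28,-4)]:
    p,att=pose(A=A,psi=45,s=80,z=Z)
    c=robot.move_straight(p,vel=.06,contact_N=8); s=robot.sense(); print(c,s['t'],s['tcp_pos'],p,s['wrist_force'])
f=snap('top'); g=snap('scene')
a=cv2.resize(f['image'][190:280,330:440,::-1],None,fx=5,fy=5,interpolation=cv2.INTER_CUBIC)
b=cv2.resize(g['image'][160:250,340:420,::-1],None,fx=5,fy=5,interpolation=cv2.INTER_CUBIC)
cv2.imwrite('pics/w1.png',cv2.resize(np.hstack([a,b]),None,fx=.84,fy=.84))
E
```

```text
False 12.5917 [ 0.39354463 -0.13486347  0.03787545] [np.float64(0.39407110271948675), np.float64(-0.13487672042777538), 0.038] [-0.87362764  0.06967423 -0.30288222]
```

View pics/w1.png

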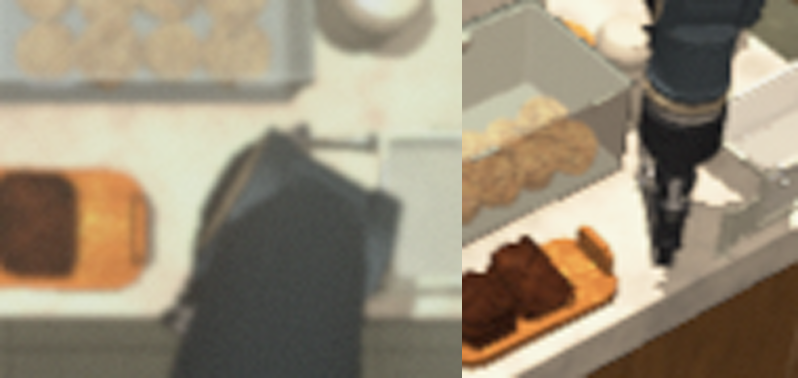

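```bash
python3 - <<'E'
from h import *
Z=.038
for B in[(-137,-47)]:
    p,att=pose(B=B,psi=45,s=80,z=Z)
    c=robot.move_straight(p,vel=.06,contact_N=6); s=robot.sense(); print(c,s['t'],s['tcp_pos'],p,s['wrist_force'])
f=snap('top'); g=snap('scene')
a=cv2.resize(f['image'][190:280,310:420,::-1],None,fx=5,fy=5,interpolation=cv2.INTER_CUBIC)
b=cv2.resize(g['image'][160:250,340:420,::-1],None,fx=5,fy=5,interpolation=cv2.INTER_CUBIC)
cv2.imwrite('pics/w2.png',cv2.resize(np.hstack([a,b]),None,fx=.84,fy=.84))
E
```

```text
False 13.7417 [ 0.40529721 -0.08194438  0.0379032 ] [np.float64(0.4058015481466267), np.float64(-0.08200366744590137), 0.038] [-0.37013017  0.38892544  0.59821584]
```

View pics/w2.png

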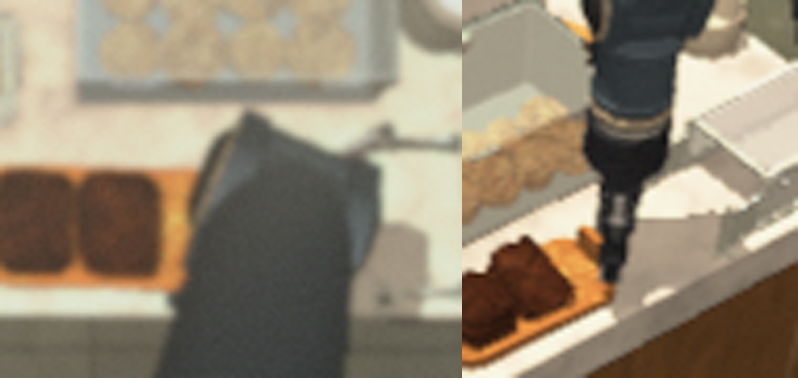

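```bash
python3 - <<'E'
from h import *
Z=.038
for B in[(-137,-6)]:
    p,att=pose(B=B,psi=45,s=80,z=Z)
    c=robot.move_straight(p,vel=.06,contact_N=5); s=robot.sense(); print(c,s['t'],s['tcp_pos'],p,s['wrist_force'])
f=snap('top'); g=snap('scene')
a=cv2.resize(f['image'][190:280,310:420,::-1],None,fx=5,fy=5,interpolation=cv2.INTER_CUBIC)
b=cv2.resize(g['image'][160:250,340:420,::-1],None,fx=5,fy=5,interpolation=cv2.INTER_CUBIC)
cv2.imwrite('pics/w3.png',cv2.resize(np.hstack([a,b]),None,fx=.84,fy=.84))
E
```

```text
False 14.675 [ 0.44642973 -0.08055859  0.03791897] [np.float64(0.4467765720544096), np.float64(-0.08057278808109884), 0.038] [-0.87404986  1.04918601  0.07502012]
```

View pics/w3.png

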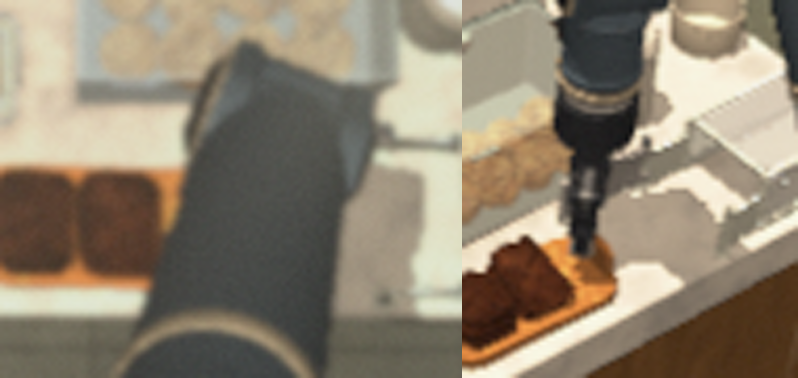

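```bash
python3 - <<'E'
from h import *
Z=.038
for B in[(-128,-6),(-108,-5)]:
    p,att=pose(B=B,psi=45,s=80,z=Z)
    c=robot.move_straight(p,vel=.05,contact_N=15); s=robot.sense(); print(c,s['t'],s['tcp_pos'],p,s['wrist_force'])
f=snap('top'); g=snap('scene')
a=cv2.resize(f['image'][190:280,310:420,::-1],None,fx=5,fy=5,interpolation=cv2.INTER_CUBIC)
b=cv2.resize(g['image'][160:250,340:420,::-1],None,fx=5,fy=5,interpolation=cv2.INTER_CUBIC)
cv2.imwrite('pics/w4.png',cv2.resize(np.hstack([a,b]),None,fx=.84,fy=.84))
E
```

```text
False 15.1083 [ 0.4468258  -0.0902323   0.03796747] [np.float64(0.44709066752473214), np.float64(-0.0895673055242707), 0.038] [-1.26977785  1.32329535 -0.33900434]
False 15.6583 [ 0.44859466 -0.1098062   0.03793448] [np.float64(0.44878804828580127), np.float64(-0.1095202225679501), 0.038] [-2.57863763  1.80303492 -0.31338608]
```

View pics/w4.png

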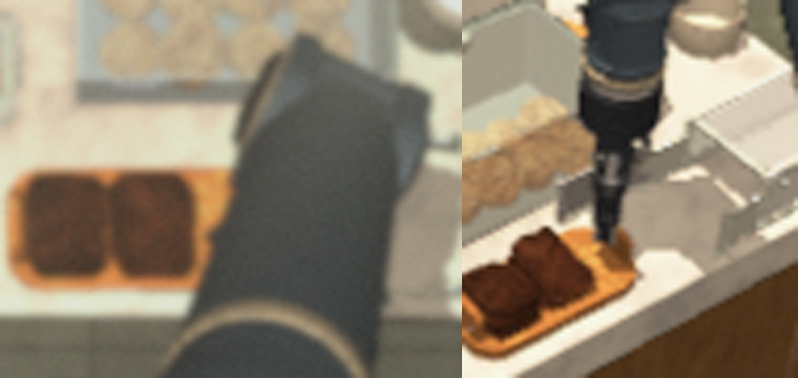

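```bash
python3 - <<'E'
from h import *
Z=.038
p,att=pose(B=(-116,-10),psi=45,s=80,z=Z)
robot.move_straight(p,vel=.05); s=robot.sense(); print(s['t'],s['wrist_force'])
robot.grip(0.535,30); s=robot.sense(); print(s['t'],s['wrist_force'],s['opening'])
p,att=pose(B=(-98,-4),psi=38,s=60,z=Z)
c=robot.move_straight(p,vel=.05,attitude=att,contact_N=15); s=robot.sense(); print(c,s['t'],s['tcp_pos'],p,s['wrist_force'])
f=snap('top'); g=snap('scene')
a=cv2.resize(f['image'][190:280,310:420,::-1],None,fx=5,fy=5,interpolation=cv2.INTER_CUBIC)
b=cv2.resize(g['image'][160:250,340:420,::-1],None,fx=5,fy=5,interpolation=cv2.INTER_CUBIC)
cv2.imwrite('pics/w5.png',cv2.resize(np.hstack([a,b]),None,fx=.84,fy=.84))
E
```

```text
16.1 [-2.02339459  0.988479   -0.82349069]
16.4333 [-1.28190952 -0.87794063  1.4510032 ] 0.5368954628157958
False 16.75 [ 0.44496817 -0.10932422  0.0378986 ] [np.float64(0.44515279584632694), np.float64(-0.10983285450771281), 0.038] [-1.56226838  2.05189521  0.49283369]
```

View pics/w5.png

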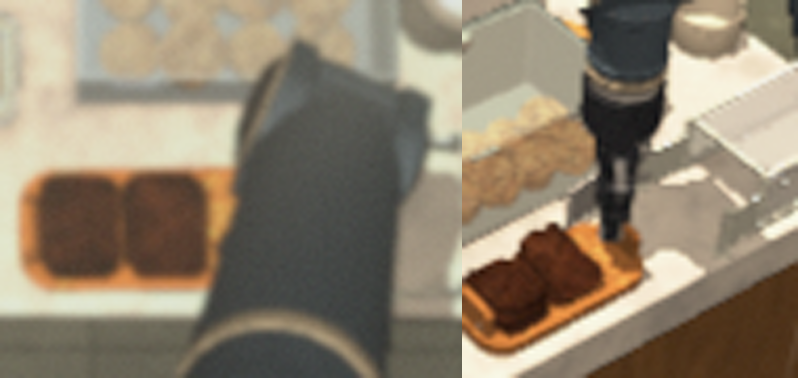

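```bash
python3 - <<'E'
from h import *
Z=.038
for B,psi in (((-78,-2),35),((-58,0),35)):
    p,att=pose(B=B,psi=psi,s=60,z=Z)
    c=robot.move_straight(p,vel=.05,attitude=att,contact_N=15); s=robot.sense(); print(c,s['t'],s['tcp_pos'],p,s['wrist_force'])
f=snap('top'); g=snap('scene')
a=cv2.resize(f['image'][190:280,310:420,::-1],None,fx=5,fy=5,interpolation=cv2.INTER_CUBIC)
b=cv2.resize(g['image'][160:250,340:420,::-1],None,fx=5,fy=5,interpolation=cv2.INTER_CUBIC)
cv2.imwrite('pics/w6.png',cv2.resize(np.hstack([a,b]),None,fx=.84,fy=.84))
E
```

```text
False 17.3833 [ 0.44831301 -0.12808421  0.03785635] [np.float64(0.44873917464152946), np.float64(-0.12845648553636635), 0.038] [-2.20669546  3.92382798  1.22089428]
False 17.9333 [ 0.45037387 -0.14757482  0.03775739] [np.float64(0.4514359462296177), np.float64(-0.14837450308334327), 0.038] [-3.55740914  4.07516293  2.28919771]
```

View pics/w6.png

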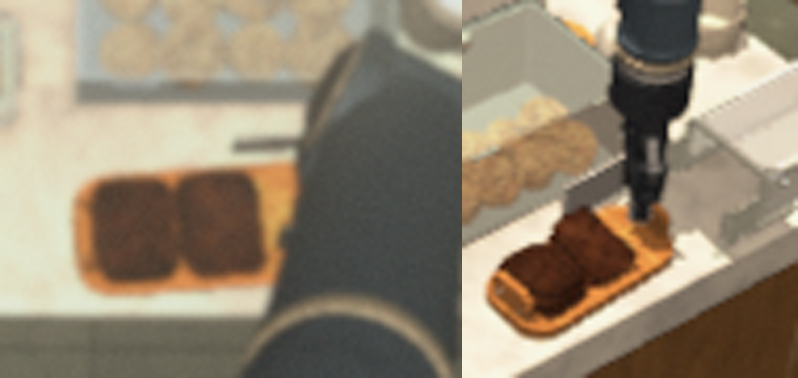

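```bash
cat >> h.py <<'E'
def board_pose(f=None,d=None):
    # wood+brownie contour in top view on z=.014 plane, lane coords
    f=f or snap('top'); img=cv2.GaussianBlur(f['image'],(3,3),0)
    hsv=cv2.cvtColor(img,cv2.COLOR_RGB2HSV)
    m=cv2.inRange(hsv,(3,110,30),(22,255,255)); k=np.zeros_like(m); k[215:268,290:480]=m[215:268,290:480]
    k=cv2.morphologyEx(k,cv2.MORPH_CLOSE,np.ones((7,7)))
    c=max(cv2.findContours(k,cv2.RETR_EXTERNAL,cv2.CHAIN_APPROX_NONE)[0],key=cv2.contourArea)
    P=np.array([w2l(ray(f,u,v,.014)) for u,v in c[:,0]]).astype(np.float32)
    return P,cv2.minAreaRect(P)
E
python3 - <<'E'
from h import *
Z=.038
p,att=pose(B=(-61,-1.5),psi=35,s=60,z=Z)
robot.move_straight(p,vel=.05,attitude=att); s=robot.sense(); print(s['t'],s['wrist_force'])
p[2]=.125; robot.move_straight(p,vel=.12)
# back over towards the rear
q=list(l2w(-250,-20))+[.125]
robot.move_straight(q,vel=.25,attitude=[np.pi,0,AL])
f=snap('top','t7.png'); g=snap('scene'); s=robot.sense(); print(s['t'],s['wrist_force'])
P,r=board_pose(f); print(r,P.min(0),P.max(0))
a=cv2.resize(f['image'][190:280,310:420,::-1],None,fx=5,fy=5,interpolation=cv2.INTER_CUBIC)
b=cv2.resize(g['image'][160:250,340:420,::-1],None,fx=5,fy=5,interpolation=cv2.INTER_CUBIC)
cv2.imwrite('pics/w7.png',cv2.resize(np.hstack([a,b]),None,fx=.84,fy=.84))
E
```

```text
18.2833 [-3.88950829 -0.17632961  0.78864306]
20.25 [-0.22341901 -0.32511269 -0.4073169 ]
((-106.68992614746094, 0.17694091796875), (144.62066650390625, 87.12049102783203), 2.347191095352173) [-177.18274   -45.938885] [-34.848743  45.049164]
```

View pics/w7.png

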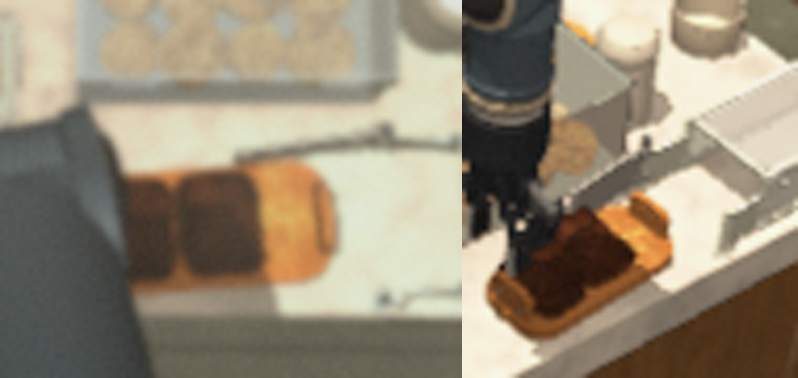

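```bash
python3 - <<'E'
from h import *
att=[np.pi,0,AL]
robot.grip(0.18,30)
M=lambda X,Y,z: list(l2w(X,Y))+[z]
robot.move_straight(M(-243,-3,.12),vel=.2,attitude=att)
c=robot.move_straight(M(-243,-3,.040),vel=.12,contact_N=4); s=robot.sense(); print(c,s['t'],s['tcp_pos'],s['opening'])
if not c:
    c=robot.move_straight(M(-200,-1,.040),vel=.05,contact_N=12); s=robot.sense(); print(c,s['t'],w2l(s['tcp_pos']),s['wrist_force'])
f=snap('top'); g=snap('scene')
P,r=board_pose(f); print(r,P.min(0),P.max(0))
a=cv2.resize(f['image'][190:280,310:420,::-1],None,fx=5,fy=5,interpolation=cv2.INTER_CUBIC)
b=cv2.resize(g['image'][160:250,340:420,::-1],None,fx=5,fy=5,interpolation=cv2.INTER_CUBIC)
cv2.imwrite('pics/w8.png',cv2.resize(np.hstack([a,b]),None,fx=.84,fy=.84))
E
```

```text
False 21.7167 [0.41709818 0.05285288 0.04040267] 0.1807913946784609
False 22.725 [-200.35748416   -1.03020477] [-1.06745609  4.8408354   4.22627789]
((-63.78899383544922, -6.066326141357422), (117.76905059814453, 83.03997802734375), 0.2499224692583084) [-122.53292   -47.792427] [-4.9566884 35.45346  ]
```

View pics/w8.png

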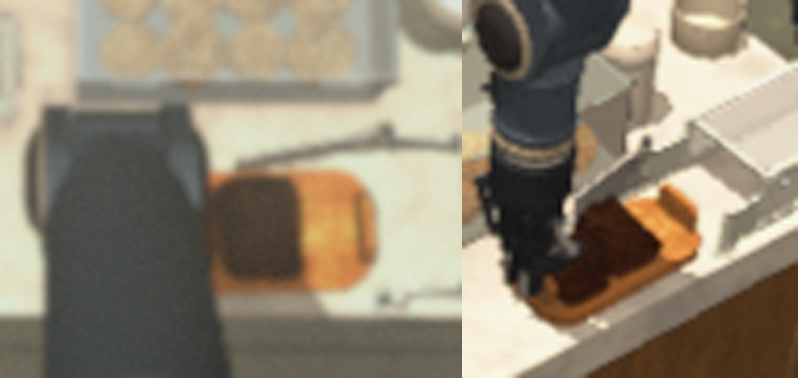

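```bash
python3 - <<'E'
from h import *
M=lambda X,Y,z: list(l2w(X,Y))+[z]
c=robot.move_straight(M(-165,-3,.040),vel=.05,attitude=pose(B=(0,0),psi=-3)[1],contact_N=12); s=robot.sense(); print(c,s['t'],w2l(s['tcp_pos']),s['wrist_force'])
f=snap('top'); g=snap('scene')
P,r=board_pose(f); print(r,P.min(0),P.max(0))
a=cv2.resize(f['image'][190:280,330:440,::-1],None,fx=5,fy=5,interpolation=cv2.INTER_CUBIC)
b=cv2.resize(g['image'][160:250,340:420,::-1],None,fx=5,fy=5,interpolation=cv2.INTER_CUBIC)
cv2.imwrite('pics/w9.png',cv2.resize(np.hstack([a,b]),None,fx=.84,fy=.84))
E
```

```text
False 23.675 [-165.35430197   -3.43872598] [-0.67027582  5.81346217  4.1565363 ]
((-21.299991607666016, -5.303813934326172), (84.76197052001953, 104.09297943115234), 88.1419448852539) [-74.69325  -46.852734] [30.906267 37.193485]
```

View pics/w9.png

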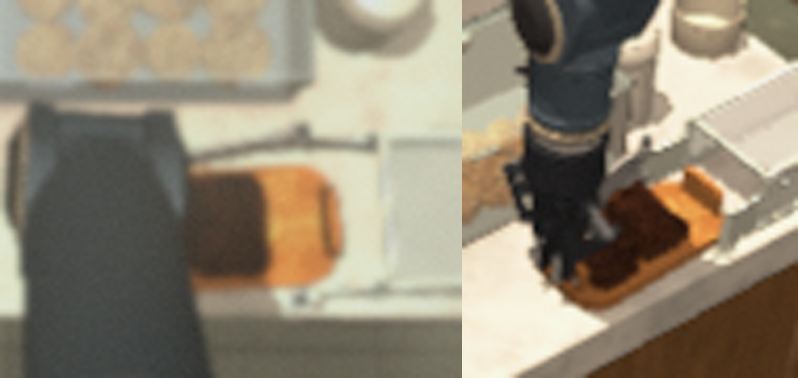

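```bash
python3 - <<'E'
from h import *
M=lambda X,Y,z: list(l2w(X,Y))+[z]
c=robot.move_straight(M(-125,-3,.040),vel=.05,contact_N=12); s=robot.sense(); print(c,s['t'],w2l(s['tcp_pos']),s['wrist_force'],s['torque'])
f=snap('top'); g=snap('scene')
img=f['image'][:,:,::-1]
a=cv2.resize(img[205:275,340:450],None,fx=7,fy=7,interpolation=cv2.INTER_CUBIC)
cv2.imwrite('pics/w10.png',a)
b=cv2.resize(g['image'][160:250,340:440,::-1],None,fx=5,fy=5,interpolation=cv2.INTER_CUBIC); cv2.imwrite('pics/w10b.png',b)
E
```

```text
False 24.725 [-125.28524043   -3.53260509] [-1.77009867  5.51878221  3.80518537] [ 0.99203632  0.28704663 -0.00530619]
```

View pics/w10.png

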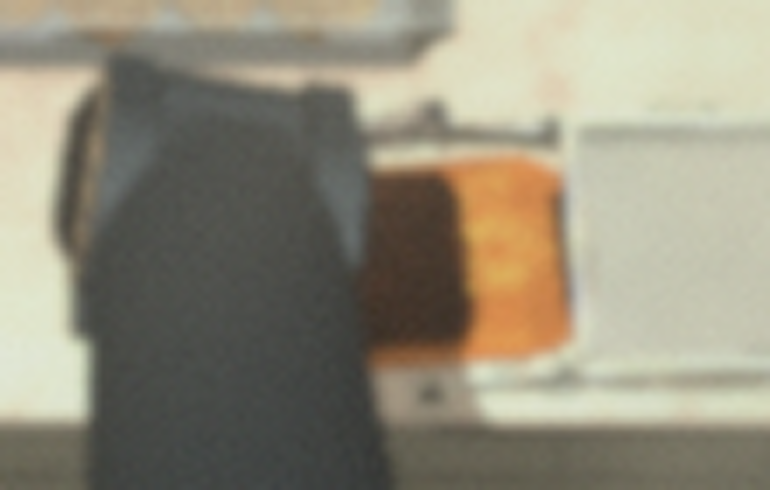

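View pics/w10b.png

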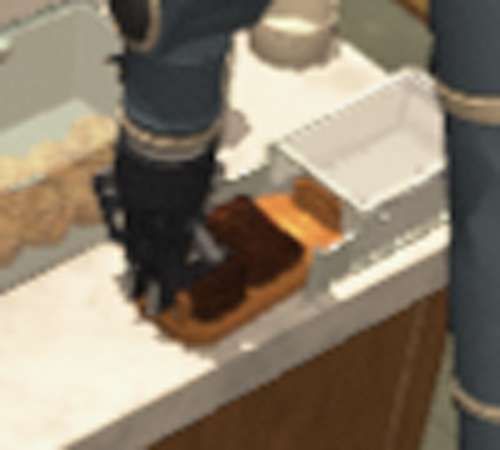

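```bash
python3 - <<'E'
from h import *
M=lambda X,Y,z: list(l2w(X,Y))+[z]
for X,Y in((-90,-2),(-50,-1)):
    c=robot.move_straight(M(X,Y,.040),vel=.05,attitude=[np.pi,0,AL],contact_N=15); s=robot.sense(); print(c,s['t'],w2l(s['tcp_pos']),s['wrist_force'],s['torque'])
    if c: break
f=snap('top'); g=snap('scene')
a=cv2.resize(f['image'][205:275,370:480,::-1],None,fx=5,fy=5,interpolation=cv2.INTER_CUBIC)
b=cv2.resize(g['image'][170:240,365:445,::-1],None,fx=5,fy=5,interpolation=cv2.INTER_CUBIC)
cv2.imwrite('pics/w11.png',cv2.resize(np.hstack([a,b]),None,fx=.83,fy=.83))
E
```

```text
False 25.675 [-90.10150096  -1.94841659] [-0.3654628   4.15559827  2.44687485] [ 0.96116613 -0.04255126  0.03835697]
False 26.625 [-50.23349767  -0.7929486 ] [0.51654196 5.12206443 2.30447733] [ 1.01815335 -0.17472479  0.09476189]
```

View pics/w11.png

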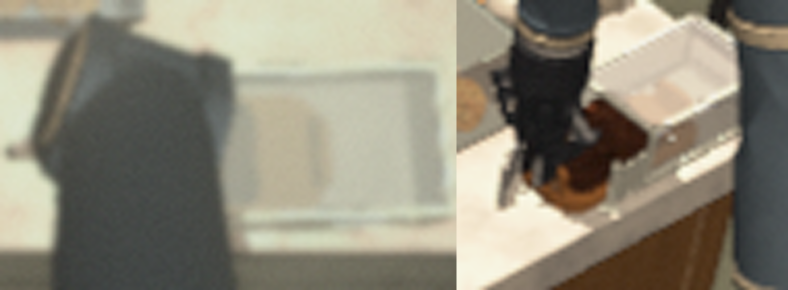

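```bash
python3 - <<'E'
from h import *
M=lambda X,Y,z: list(l2w(X,Y))+[z]
for X,Y,v,n in((-5,0,.05,15),(8,0,.03,12),(20,0,.02,8)):
    c=robot.move_straight(M(X,Y,.040),vel=v,attitude=[np.pi,0,AL],contact_N=n); s=robot.sense(); print(c,s['t'],w2l(s['tcp_pos']),s['wrist_force'],s['torque'])
    if c: break
f=snap('top'); g=snap('scene')
a=cv2.resize(f['image'][205:275,370:480,::-1],None,fx=5,fy=5,interpolation=cv2.INTER_CUBIC)
b=cv2.resize(g['image'][170:240,365:445,::-1],None,fx=5,fy=5,interpolation=cv2.INTER_CUBIC)
cv2.imwrite('pics/w12.png',cv2.resize(np.hstack([a,b]),None,fx=.83,fy=.83))
E
```

```text
False 27.775 [-5.23348279 -0.26642361] [-0.5146724   4.16001616  3.10999354] [ 0.99858593 -0.09842142  0.04282742]
False 28.3583 [ 8.22633301 -0.20944891] [-0.17102166  2.99171349  2.99963949] [ 0.68488082 -0.01789461  0.07959315]
True 28.8667 [15.82263812 -0.37701431] [-0.16457287 -1.29949337  0.66771247] [-0.05288385  0.042018    0.04025264]
```

View pics/w12.png

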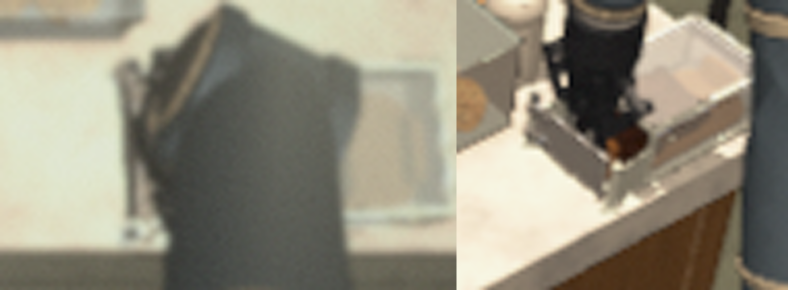

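```bash
python3 - <<'E'
from h import *
M=lambda X,Y,z: list(l2w(X,Y))+[z]
for X in (17,19,21):
    c=robot.move_straight(M(X,0,.040),vel=.02,contact_N=12); s=robot.sense(); print(c,s['t'],w2l(s['tcp_pos']),s['wrist_force'])
    if c or s['wrist_force'][1]>10: break
robot.sleep(.2); s=robot.sense(); print(s['t'],w2l(s['tcp_pos']),s['wrist_force'])
E
```

```text
False 29.25 [15.9369483  -0.62565303] [-0.3806888   3.95246139  0.38629043]
False 29.5 [16.02608689 -0.65854145] [-0.27983414  9.98277524  2.25370899]
False 29.75 [16.09615546 -0.67084803] [ 0.04640536 13.96694764  4.24577859]
29.95 [16.10129526 -0.67115197] [-1.28144142 14.40853243  4.73636239]
```

```bash
python3 - <<'E'
from h import *
M=lambda X,Y,z: list(l2w(X,Y))+[z]
robot.move_straight(M(15.3,-.6,.040),vel=.02); s=robot.sense(); print(w2l(s['tcp_pos']),s['wrist_force'])
robot.move_straight(M(15.3,-.6,.13),vel=.08); s=robot.sense(); print(s['t'],s['wrist_force'])
robot.move_straight(list(l2w(-250,-20))+[.22],vel=.2)
robot.sleep(.3)
f=snap('top','t13.png'); g=snap('scene','s13.png'); print(robot.sense()['t'])
a=cv2.resize(f['image'][205:275,380:490,::-1],None,fx=7,fy=7,interpolation=cv2.INTER_CUBIC)
b=cv2.resize(g['image'][165:240,365:450,::-1],None,fx=8,fy=8,interpolation=cv2.INTER_CUBIC)
cv2.imwrite('pics/w13a.png',a);cv2.imwrite('pics/w13b.png',b)
E
```

```text
[15.91916903 -0.39371734] [0.11801299 1.90484502 1.05708459]
31.6583 [ 5.45317155e-01 -1.69531513e-05  2.22387306e-01]
33.6083
```

View pics/w13a.png

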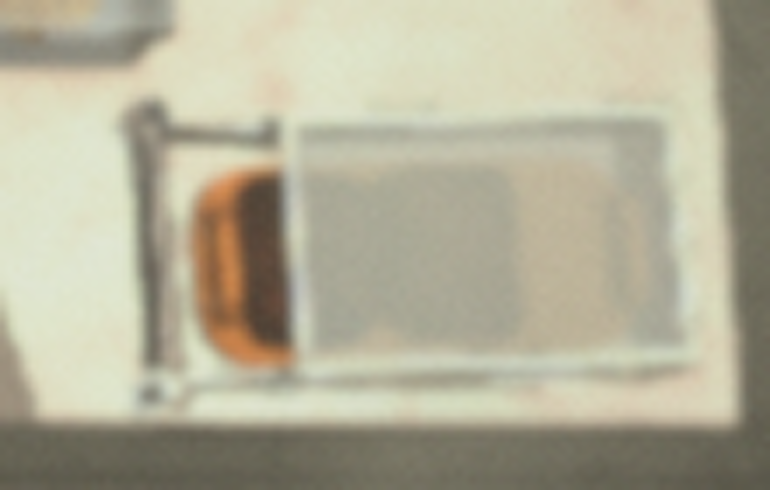

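View pics/w13b.png

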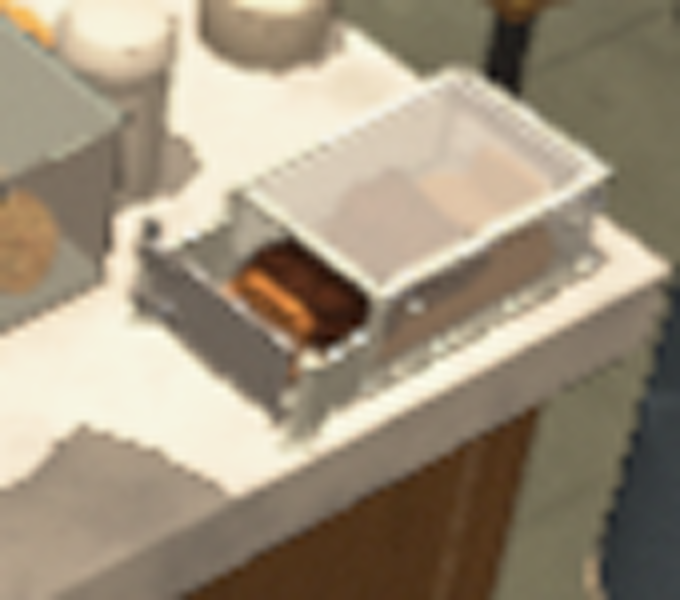

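View pics/s13.png

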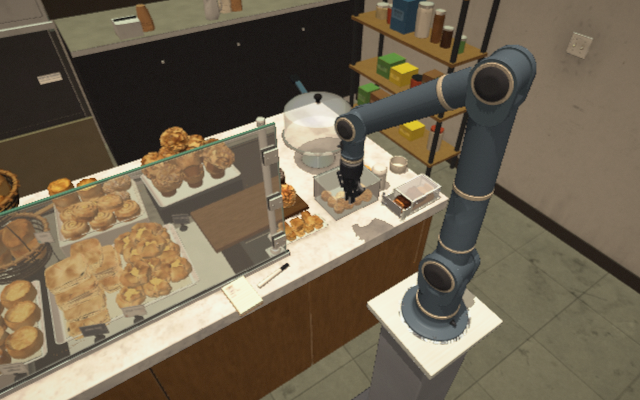

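```bash
python3 - <<'E'
from h import *
f=snap('top')
print('tail lane X', w2l(ray(f,380+192/7-.5,205+270/7-.5,.012)))
a=np.load('top_mean.npy'); b=np.mean([snap('top')['image'].astype(float) for _ in range(4)],0)
d=cv2.GaussianBlur(np.abs(a-b).max(2).astype(np.float32),(3,3),0)>30
for nm,(u0,u1,v0,v1) in dict(shaker=(405,436,170,206),dish=(450,485,160,192),tape=(402,432,142,172),pen=(192,245,236,258),pad=(158,192,228,278),gate=(396,412,216,264)).items(): print(nm,d[v0:v1,u0:u1].mean().round(3))
robot.close_job()
E
```

```text
tail lane X [21.78548719 -3.98822802]
shaker 0.0
dish 0.0
tape 0.0
pen 0.0
pad 0.039
gate 0.159
the job is handed in; nothing more can be done
```

The board is fully home in the hood, the gate has sprung shut behind it, and both brownies are still on the board. I handed the job in at about 34 s.

- **Gate and front push:** one finger went in behind the gate, swung it out and stayed on it. The other finger pushed the front grip from behind until the nose was about 70 mm past the gate's free edge. Partway through I closed the jaws a little to get deeper in; the finger stayed on the gate.
- **Rear push:** I lifted clear, and the gate came to rest against the board's side. Two fingertips then pushed the rear grip, with a small steering correction. The push stalled against the end panel at about 14 N, and the fingers lifted straight out.

**Last checks:**
- The measured tail is 21.8 mm inside the mouth, where 22 mm is expected.
- Both views show the gate shut.
- The shaker, dish, tape and pen show no change from the starting picture.
- **Pad:** about 4 % of the pixels in the pad's area changed. The pushes were never near the pad and the arm stood over that side in the first picture, so I take it as the arm or its shadow. I did not confirm that.
- **Gate area:** about 16 % of its pixels changed. I put this down to the board now standing behind the gate; I did not check it further.
- **Camera disagreement:** at the start the two cameras placed the board about 3 to 5 mm apart. I worked with a value between them.

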